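Set the photometer gap and hold a glass standard in the beam

ROBOT

A 7-joint arm with a two-finger parallel gripper is mounted at the origin on a cart in front of the work surface, level with it; the furniture and walls round the work are solid. World frame = base frame: x ahead of the robot, y to its left, z up, the work surface at z = 0. Lengths are in m, angles in rad, forces in N, time in s.
With the tool pointing down it reaches from about 0.4 to 0.85 m from the base axis. Payload 10.4 kg.
Tool frame: the origin (TCP) lies between the finger pads; the fingertips stand 11 mm ahead of it and the grasp point (between the pads) lies 8 mm behind it (r.tcp_to_tips is the distance from the TCP to the fingertips, in m); z points along the fingers, y is the line along which they close (so a half turn about z gives the same grasp; the last joint's range is limited). The gripper opens to 87 mm and grips with 3 to 60 N. Pads are 19 mm wide; open, the fingers measure 117 mm over their backs; the gripper's body (75 mm by 190 mm) begins 51 mm behind the grasp point.
Start: joints at [-1.21, 0.332, -0.065, 1.46, 0.022, 1.35, -0.088], TCP at [0.234, 0.58, 0.234] pointing down, gripper open.
Joint ranges: [-2.6, 2.6], [-0.5, 2.12], [-1.47, 1.34], [0.16, 2.42], [-1.27, 4.41], [0.06, 2.06], [-2.6, 2.6]. Speed limits (rad/s): [2.22, 2.22, 2.79, 2.79, 3.14, 3.14, 3.14].

INTERFACE

Orientations are given as a unit quaternion [x, y, z, w].
In Python, from bench import r gives the robot as it stands. The module is installed in compiled form; this text tells all that it offers.
- The arm moves only by the shell command python3 -m crank 'ROWS' [FORCE]. ROWS is JSON, a list of rows, each an object of numbers: "claw": the closure, from -1 (fully open) to 1 (shut); "dx", "dy", "dz": the shift along the tool's x, y, z each as a share of 3 cm, from -1 to 1; "ax", "ay", "az": the turn, a rotation vector about the tool's x, y, z each as a share of 6 degrees, from -1 to 1. A call has 1 to 8 rows; each row shifts and turns the commanded pose from where the row before left it, along the tool's axes as they then stand; what a row does not reach is not made up. A row lasts 1/12 s, in which the tool goes at most 41.7 mm and 7.16 degrees, less where a joint would pass 70% of its speed; a pose out of reach is approached as far as the arm can. A call with a number of a shift or a turn outside -1 to 1 is refused whole. A call with a gripper value outside its range is refused whole. The fingers move at their own pace and stop on an object; FORCE is the grip in N (left out, the last holds). Time passes only in rows, so rows that do not move let the fingers close. It gives the time, the measured TCP pose, the force, the opening and the grip force at its end, in the units of the state.
- r.read_state(): the state, without advancing time (a new reading comes with each control period).
- r.camera(name): name is "side" or "top"; returns a dict with "color" (480x640x3 uint8, red, green, blue), "mtx" (3x3 intrinsics, pixels), "R" (3x3) and "t" (3): a world point X has camera coordinates R X + t. Camera axes: x right, y down, z forward; pixel columns grow to the right and rows downward; lengths in m; the calibration is good to about 2 mm. A picture is of the moment at which its call begins. There is no depth.
- r.close_job(): hands the job in; it is judged then, once.
The state is a dict: "time": time; "joint_positions": joint angles; "joint_vel": joint speeds; "joint_torque": joint torques, N m; "ee_pos": TCP position; "eef_rot": TCP orientation; "ft_force": force on the tool from outside, world axes, zero at the start; "torque": the same for the moment, N m; "width": finger opening in m; "grip_force": force on a finger pad.
Only numpy, scipy, OpenCV 4.12 (cv2) and the standard library are available. Lean on these libraries where they do the work, as an engineer would, in place of code of your own. Each camera call takes 0.05 s, during which the arm holds its last target. There are 200 camera calls.

TASK

Slide the photometer's detector carriage along until the distance bar lying on the rail is pressed snugly between carriage and lamp, and leave the carriage there. Then lift the amber glass cell out of the rack, gripping it by its white frosted sides only (never touch the clear amber windows), and hold it upright in the light path, half-way between lamp and detector and centred on the beam, with its windows facing lamp and detector and without it touching the photometer or the bar. Finish while still holding it there; leave the other cells, the tape roll and the wash bottle alone.

Things in the scene. Friction and masses are not known exactly. Their poses are not given: they have to be found in the camera images.
- amber_mid (a point): Amber glass standard cell, a rectangular block 18 mm (x) by 24 mm (y) by 50 mm (z) tall, 50 g, the one to be measured; the three cells stand in any order in the rack. Point at its centre, half-way up. Its two white frosted sides face +x and -x and are 18 mm apart; its two polished amber windows face +y and -y, 24 mm apart. It stands upright in a rack pocket 12 mm deep, 38 mm of it showing above the rack; z up.
- amber_frosted: The two white frosted side plates of the amber cell (one part of it), each 20 mm wide by 50 mm tall; the faces to grip. Outer faces 18 mm apart along x, standing 2.5 mm proud of the windows' edges. Origin under the centre of the cell, on its underside; same axes as the cell.
- amber_windows: The two polished amber window plates of the amber cell (one part of it), each 13 mm wide by 49 mm tall, outer faces 24 mm apart along y. Not to be touched. Origin and axes as for amber_frosted.
- green_mid (a point): Green glass standard cell, a rectangular block 18 mm (x) by 24 mm (y) by 50 mm (z) tall, 50 g, a bystander. Point at its centre, half-way up. Its two white frosted sides face +x and -x and are 18 mm apart; its two polished green windows face +y and -y, 24 mm apart. It stands upright in a rack pocket 12 mm deep, 38 mm of it showing above the rack; z up.
- blue_mid (a point): Blue glass standard cell, a rectangular block 18 mm (x) by 24 mm (y) by 50 mm (z) tall, 50 g, a bystander. Point at its centre, half-way up. Its two white frosted sides face +x and -x and are 18 mm apart; its two polished blue windows face +y and -y, 24 mm apart. It stands upright in a rack pocket 12 mm deep, 38 mm of it showing above the rack; z up.
- cell_rack: White rack block, fixed, 64 mm (x) by 210 mm (y) by 18 mm tall, origin at the centre of its underside, on the worktop. Three pockets in a row along y at -60, 0 and +60 mm, 12 mm deep, with 1.5 mm clearance round a cell. The cells' frosted sides look across the row (x), their windows along it (y).
- photometer: Open-beam photometer, fixed to the worktop: a grey base plate 100 mm (x) by 295 mm (y, from -185 to +110), top at 14 mm, with two low aluminium guides (22 mm high) that keep the bar in line. The beam runs along y, 90 mm above the worktop. Origin on the worktop under the middle of the set gap; with everything set, lamp and detector feet stand at y = +55 and -55 mm.
- beam_mid (a point): Point on the beam axis, 90 mm above the worktop, half-way between lamp and detector once the gap is set (it is fixed to the base). y points along the beam towards the lamp, x across it, z up. The cell's centre belongs here, its y axis along this y (either way round), fingers on either side of the beam.
- lamp: Lamp with round grey head and pale yellow lens, on a black foot, fixed to the base from y = +55 to +100 mm; top 112 mm above the worktop. Origin and axes as for the photometer.
- detector (a joint): Slide of the detector carriage in m, growing as the carriage moves towards the lamp (photometer's +y). Starts at 0 to 0.02; at 0.040 the 110 mm bar is clamped between carriage and lamp. Stays where it is left; moving it takes about 1.5 N.
- detector_grip (a point): Grip point in the red upright fin at the rear of the detector carriage, 72 mm above the worktop; the fin is 16 mm thick (x), 22 mm long (y) and its top is 86 mm above the worktop. Axes as for the photometer. The blue detector head, 46 mm wide and 111 mm tall, begins 40 mm from this point on the lamp side; the black carriage plate below the fin is 32 mm high.
- bar_mid (a point): Centre of the loose aluminium distance bar, 30 mm (x) by 110 mm (y) by 20 mm tall, 120 g, with a dark line round its middle; it lies on the base between the guides, free to slide along y between carriage and lamp, its top 34 mm above the worktop.
- distance_bar: The same bar; origin at the centre of its underside.
- tape: Roll of cream label tape lying flat, 100 mm across, 25 mm tall, origin at the centre of its underside. Leave alone.
- wash: White wash bottle with a red band, 43 mm across, 128 mm tall, origin at the centre of its underside. Leave alone.

How it is judged:
On the way, in this order (a step that is already met when the one before it is completed fails the run):
1. the distance bar is pressed between the detector carriage and the lamp (over 1 N on both ends) (contact force between each of detector, lamp and distance_bar above 1 N), for 0.2 s.
2. the amber cell is lifted clear of the rack, gripped by its frosted sides (contact force between amber_frosted and the fingers above 1 N and height (world z) of amber_mid above 0.06 m), for 0.2 s.
At the end, for the whole second after the job is handed in: Fingers still grip the amber cell's frosted sides (over 1 N), cell at rest, its centre within 5 mm of the beam sideways, 10 mm in height, 20 mm of mid-gap; upright and windows along the beam within 0.12 rad; carriage within 3 mm of the set gap (0.037 to 0.043 m), bar within 3 mm of its middle (contact force between amber_frosted and the fingers above 1 N and x of amber_mid in the frame of beam_mid between -0.005 and 0.005 m and y of amber_mid in the frame of beam_mid between -0.02 and 0.02 m and z of amber_mid in the frame of beam_mid between -0.01 and 0.01 m and angle between amber_mid's own z axis and vertical below 0.12 rad and angle between the y axis of amber_mid and the y axis of beam_mid, either way round below 0.12 rad and linear speed of amber_frosted below 0.02 m/s and value of joint detector between 0.037 and 0.043 m and y of bar_mid in the frame of beam_mid between -0.003 and 0.003 m); the arm keeps its last pose, push and grip.
It fails at once if a finger touches the amber cell's windows (contact force between amber_windows and the fingers above 0.3 N).
It fails at once if the amber cell touches the photometer or the bar (contact force between any of amber_frosted, amber_windows and photometer above 0.3 N or contact force between any of amber_frosted, amber_windows and distance_bar above 0.3 N).
It fails at once if another cell, the tape roll or the wash bottle is moved by more than 15 mm (distance of any of green_mid, blue_mid, tape, wash from where it was at the start of the episode above 0.015 m).
It also fails if it takes over 54 s, if anything falls off the work surface, if the arm or the gripper's body presses on something with over 40 N, if the wrist force passes 120 N, or if a joint passes its speed limit or range.

## Working session

There is one attempt and no reset: what is moved stays moved. The work goes in short steps, Python scripts to look and compute and a shell command to move; the robot and the scene stay as the last step left them, time stands still between calls to the robot, and variables do not carry over. Pictures are saved under pics/ and viewed, at most 10 in all, crops included, and the job is handed in when it is done.

```bash
mkdir -p pics; python3 - <<'E'
from bench import r
import cv2,numpy as np
s=r.read_state();print({k:np.round(s[k],3).tolist() for k in s})
for n in("top","side"):
    c=r.camera(n);cv2.imwrite(f"pics/{n}0.png",c["color"][...,::-1]);print(n,np.round(c["mtx"],1).tolist(),np.round(c["R"],3).tolist(),np.round(c["t"],3).tolist())
E
```

```text
{'time': 0.0, 'joint_positions': [-1.21, 0.333, -0.065, 1.461, 0.022, 1.35, -0.088], 'joint_vel': [0.001, 0.0, -0.0, -0.0, -0.001, -0.001, 0.001], 'joint_torque': [0.001, -62.326, 0.025, -38.99, -0.061, 0.04, 0.0], 'ee_pos': [0.234, 0.579, 0.233], 'eef_rot': [0.191, 0.982, -0.001, -0.0], 'ft_force': [0.514, -0.375, 0.345], 'torque': [0.002, -0.009, -0.021], 'grip_force': 0.0, 'width': 0.087}
top [[502.0, 0.0, 318.0], [0.0, 502.0, 240.8], [0.0, 0.0, 1.0]] [[-0.003, -1.0, -0.007], [-0.995, 0.004, -0.103], [0.103, 0.007, -0.995]] [-0.05, 0.605, 1.228]
side [[470.0, 0.0, 317.5], [0.0, 470.0, 239.9], [0.0, 0.0, 1.0]] [[-0.994, -0.105, -0.027], [-0.018, 0.408, -0.913], [0.107, -0.907, -0.407]] [0.598, 0.124, 1.098]
```

View pics/top0.png

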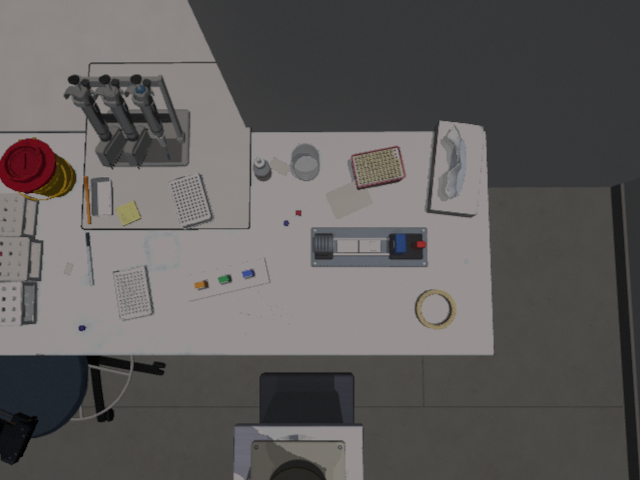

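View pics/side0.png

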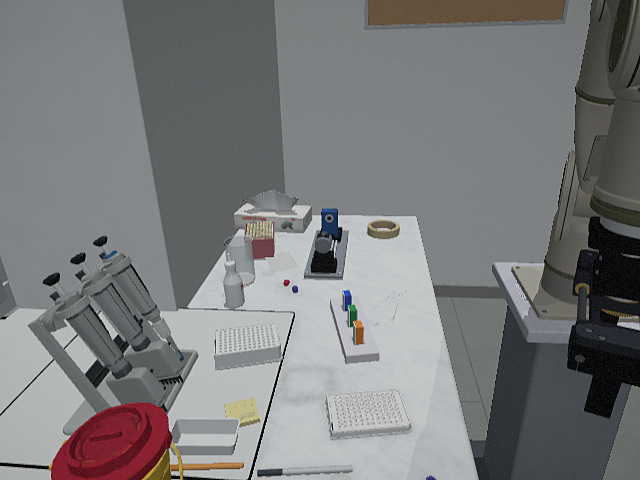

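The top view shows the amber, green and blue cells at (201,285), (224,280) and (248,273). The photometer is around (369,247), with the lamp on the left (+y) and the red fin at (421,245). The side view agrees, with the amber cell nearest at (359,332).

```bash
cat >h.py <<'E'
from bench import r
import cv2,numpy as np
def cast(c,p,z):
    d=c["R"].T@np.linalg.inv(c["mtx"])@[p[0],p[1],1.]; o=-c["R"].T@c["t"]
    return o+d*(z-o[2])/d[2]
def mask(c,lo,hi,box):
    h=cv2.cvtColor(c["color"],cv2.COLOR_RGB2HSV); m=cv2.inRange(h,np.array(lo),np.array(hi))
    k=np.zeros_like(m);x0,y0,x1,y1=box;k[y0:y1,x0:x1]=m[y0:y1,x0:x1];return k
def proj(c,X):
    q=c["mtx"]@(c["R"]@np.array(X)+c["t"]);return q[:2]/q[2]
def cen(m):
    n,l,s,ce=cv2.connectedComponentsWithStats(m); i=1+np.argmax(s[1:,4]); return ce[i],s[i].tolist()
E
python3 - <<'E'
from h import *
c=r.camera("top")
for n,lo,hi,b,z in [("amber",(8,130,80),(22,255,255),(185,270,212,300),.055),("green",(45,100,40),(85,255,255),(212,265,236,295),.055),("blue",(105,120,60),(130,255,255),(236,260,262,290),.055),("dethead",(105,120,40),(125,255,255),(385,225,412,262),.111),("fin",(0,150,60),(6,255,255),(408,230,435,260),.086)]:
    p,s=cen(mask(c,lo,hi,b)); print(n,p.round(1),s,cast(c,p,z).round(4))
# base plate
cv2.imwrite("pics/z1.png",cv2.resize(c["color"][215:280,300:440,::-1],None,fx=5.7,fy=5.7,interpolation=cv2.INTER_CUBIC))
cv2.imwrite("pics/z2.png",cv2.resize(c["color"][250:310,180:280,::-1],None,fx=8,fy=8,interpolation=cv2.INTER_CUBIC))
E
```

```text
amber [199.4 284.4] [195, 282, 10, 6, 50] [0.4961 0.238  0.055 ]
green [223.5 278.6] [219, 276, 10, 6, 45] [0.5102 0.1793 0.055 ]
blue [247.6 272.8] [243, 270, 10, 6, 45] [0.524  0.1205 0.055 ]
dethead [400. 243.] [395, 234, 11, 19, 204] [ 0.5904 -0.2444  0.111 ]
fin [420.3 244. ] [416, 241, 9, 7, 51] [ 0.5902 -0.2966  0.086 ]
```

View pics/z1.png

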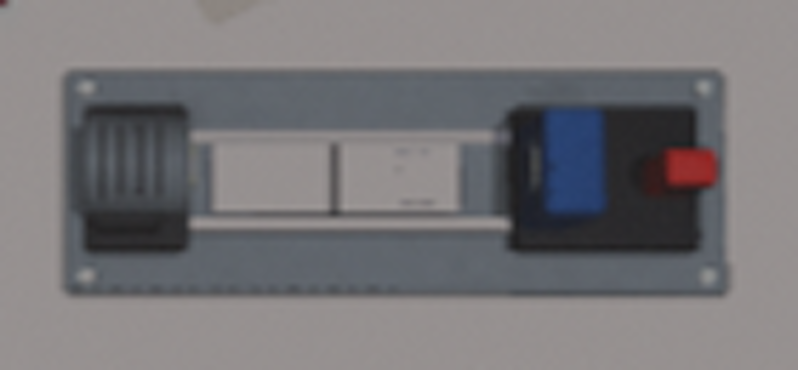

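View pics/z2.png

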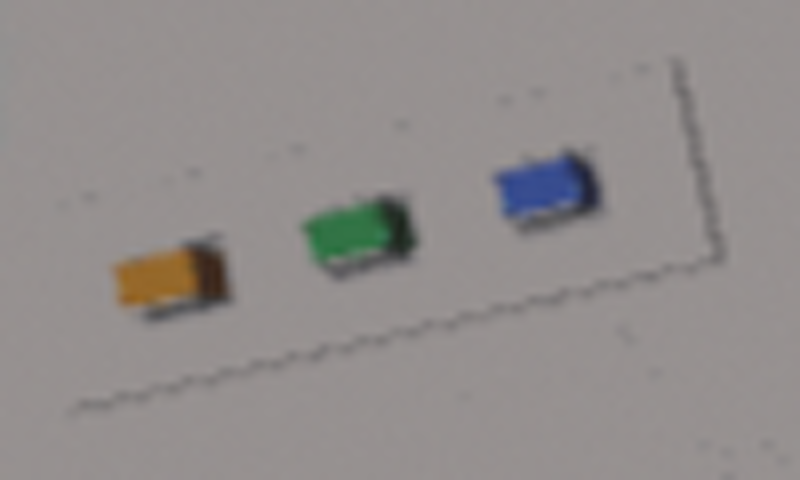

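The first crop shows the base plate corners at about (65,70), (722,72), (65,292) and (728,294). The bar has slack on both ends and the red fin is at (692,168). The second crop shows the bright tops of the three cells, with the rack turned about 13°.

```bash
cat >>h.py <<'E'
from scipy.spatial.transform import Rotation as Ro
def go(target,yaw):
    """remaining move: target xyz, yaw(deg, world) of the tool y axis, tool down; prints in row units"""
    s=r.read_state();R=Ro.from_quat(s["eef_rot"]);p=np.array(s["ee_pos"])
    a=np.radians(yaw);y=[np.cos(a),np.sin(a),0];z=[0,0,-1];x=np.cross(y,z)
    G=Ro.from_matrix(np.array([x,y,z]).T);d=np.array(target)-p
    print("shift/3cm now",(R.inv().apply(d)/.03).round(2),"after turn",(G.inv().apply(d)/.03).round(2),"turn/6deg",(np.degrees((R.inv()*G).as_rotvec())/6).round(2))
    print("p",p.round(4),"F",np.round(s["ft_force"],1),"w",s["width"],"g",s["grip_force"],"t",s["time"],"q",np.round(s["joint_positions"],2))
E
python3 - <<'E'
from h import *
c=r.camera("top")
P=[cast(c,(300+x/5.7,215+y/5.7),.014) for x,y in [(65,70),(722,72),(65,292),(728,294)]]
for p in P:print(p.round(4))
A=(P[0]+P[2])/2;B=(P[1]+P[3])/2;d=A-B;L=np.linalg.norm(d);u=d/L;print("L",L,"ydir",u,"yaw",np.degrees(np.arctan2(-u[0],u[1])))
O=(A+B)/2+u*0.0375;print("origin",O)
for n,q,z in [("head",(400,243),.111),("fin",(420.3,244),.086),("barline",(300+335/5.7,215+178/5.7),.034),("lampface",(300+188/5.7,215+178/5.7),.05)]:
    X=cast(c,q,z)-O;print(n,"y",X@u,"x",X[0]*u[1]-X[1]*u[0])
go([.590,-.2966,.15],0)
E
python3 -m crank '[{"claw":-1,"az":1},{"claw":-1,"az":1},{"claw":-1,"az":1},{"claw":-1,"az":1},{"claw":-1,"az":1},{"claw":-1,"az":1},{"claw":-1,"az":1},{"claw":-1,"az":1}]' 20
```

```text
[ 0.6409 -0.0349  0.014 ]
[ 0.6389 -0.3281  0.014 ]
[ 0.5417 -0.0347  0.014 ]
[ 0.5398 -0.3282  0.014 ]
L 0.293389881172075 ydir [0.00679978 0.99997688 0.        ] yaw -0.38960166083886244
origin [ 0.59057294 -0.14396656  0.014     ]
head y -0.10035893463113268 x 0.00042720753557608514
fin y -0.15272496756998102 x 0.000648478311669554
barline y -0.009484970077786908 x -0.00034124908608250745
lampface y 0.05524332963371958 x -0.0020133702246728645
shift/3cm now [-21.94 -22.63   2.79] after turn [-29.2   11.87   2.77] turn/6deg [-1.000e-02  0.000e+00  1.133e+01]
p [0.2339 0.5793 0.2331] F [-0.3  0.2 -0.1] w 0.08719830548048671 g 0.0 t 0.2 q [-1.21  0.33 -0.06  1.46  0.02  1.35 -0.09]invalid input at $[0]: expected keys claw, dx, dy, dz, ax, ay, az
```

```bash
python3 -m crank '[{"claw":-1,"dx":0,"dy":0,"dz":0,"ax":0,"ay":0,"az":1},{"claw":-1,"dx":0,"dy":0,"dz":0,"ax":0,"ay":0,"az":1},{"claw":-1,"dx":0,"dy":0,"dz":0,"ax":0,"ay":0,"az":1},{"claw":-1,"dx":0,"dy":0,"dz":0,"ax":0,"ay":0,"az":1},{"claw":-1,"dx":0,"dy":0,"dz":0,"ax":0,"ay":0,"az":1},{"claw":-1,"dx":0,"dy":0,"dz":0,"ax":0,"ay":0,"az":1},{"claw":-1,"dx":0,"dy":0,"dz":0,"ax":0,"ay":0,"az":1},{"claw":-1,"dx":0,"dy":0,"dz":0,"ax":0,"ay":0,"az":1}]' 20
python3 -m crank '[{"claw":-1,"dx":0,"dy":0,"dz":0,"ax":0,"ay":0,"az":1},{"claw":-1,"dx":0,"dy":0,"dz":0,"ax":0,"ay":0,"az":1},{"claw":-1,"dx":0,"dy":0,"dz":0,"ax":0,"ay":0,"az":1},{"claw":-1,"dx":0,"dy":0,"dz":0,"ax":0,"ay":0,"az":0.4},{"claw":-1,"dx":-0.8,"dy":0.9,"dz":0,"ax":0,"ay":0,"az":0},{"claw":-1,"dx":-0.8,"dy":0.9,"dz":0,"ax":0,"ay":0,"az":0},{"claw":-1,"dx":-0.8,"dy":0.9,"dz":0,"ax":0,"ay":0,"az":0},{"claw":-1,"dx":-0.8,"dy":0.9,"dz":0,"ax":0,"ay":0,"az":0}]'
python3 -c "
from h import *
go([.590,-.2966,.15],-.4)"
```

```text
time: 0.87
ee_pos: [0.234, 0.5794, 0.2333]
eef_rot: [0.576, 0.818, -0.0, 0.0]
ft_force: [-0.5, 0.6, 0.1]
width: 0.087
grip_force: 0.0
time: 1.53
ee_pos: [0.3422, 0.4816, 0.2335]
eef_rot: [0.709, 0.705, -0.0, 0.0]
ft_force: [0.9, 0.3, -0.0]
width: 0.087
grip_force: 0.0
shift/3cm now [-25.89   8.42   2.78] after turn [-25.88   8.44   2.78] turn/6deg [-0.    0.    0.01]
p [0.3422 0.4816 0.2335] F [ 0.9  0.3 -0. ] w 0.08697610750796335 g 0.0 t 1.5333 q [-1.17  0.25  0.17  1.57 -0.04  1.33 -1.  ]
```

```bash
M='x'; python3 -m crank '[{"claw":-1,"dx":-0.95,"dy":0.4,"dz":0,"ax":0,"ay":0,"az":0},{"claw":-1,"dx":-0.95,"dy":0.4,"dz":0,"ax":0,"ay":0,"az":0},{"claw":-1,"dx":-0.95,"dy":0.4,"dz":0,"ax":0,"ay":0,"az":0},{"claw":-1,"dx":-0.95,"dy":0.4,"dz":0,"ax":0,"ay":0,"az":0},{"claw":-1,"dx":-0.95,"dy":0.4,"dz":0,"ax":0,"ay":0,"az":0},{"claw":-1,"dx":-0.95,"dy":0.4,"dz":0,"ax":0,"ay":0,"az":0},{"claw":-1,"dx":-0.95,"dy":0.4,"dz":0,"ax":0,"ay":0,"az":0},{"claw":-1,"dx":-0.95,"dy":0.4,"dz":0,"ax":0,"ay":0,"az":0}]'
python3 -m crank '[{"claw":-1,"dx":-0.95,"dy":0.4,"dz":0,"ax":0,"ay":0,"az":0},{"claw":-1,"dx":-0.95,"dy":0.4,"dz":0,"ax":0,"ay":0,"az":0},{"claw":-1,"dx":-0.95,"dy":0.4,"dz":0,"ax":0,"ay":0,"az":0},{"claw":-1,"dx":-0.95,"dy":0.4,"dz":0,"ax":0,"ay":0,"az":0},{"claw":-1,"dx":-0.95,"dy":0.4,"dz":0,"ax":0,"ay":0,"az":0},{"claw":-1,"dx":-0.95,"dy":0.4,"dz":0,"ax":0,"ay":0,"az":0},{"claw":-1,"dx":-0.95,"dy":0.4,"dz":0,"ax":0,"ay":0,"az":0},{"claw":-1,"dx":-0.95,"dy":0.4,"dz":0,"ax":0,"ay":0,"az":0}]'
python3 -c "
from h import *
go([.590,-.2966,.15],-.4)"
```

```text
time: 2.2
ee_pos: [0.4361, 0.2527, 0.2336]
eef_rot: [0.709, 0.705, 0.0, -0.0]
ft_force: [0.9, 0.1, 0.4]
width: 0.087
grip_force: 0.0
time: 2.87
ee_pos: [0.5305, 0.0241, 0.2336]
eef_rot: [0.709, 0.705, 0.0, -0.0]
ft_force: [0.4, 0.9, -0.5]
width: 0.0876
grip_force: 0.0
shift/3cm now [-10.68   2.05   2.78] after turn [-10.67   2.06   2.79] turn/6deg [ 0. -0.  0.]
p [0.5305 0.0241 0.2336] F [ 0.4  0.9 -0.5] w 0.08755402651531503 g 0.0 t 2.8667 q [-0.64  0.12  0.56  1.74 -0.07  1.3  -0.07]
```

```bash
python3 -m crank '[{"claw":-1,"dx":-0.98,"dy":0.2,"dz":0,"ax":0,"ay":0,"az":0},{"claw":-1,"dx":-0.98,"dy":0.2,"dz":0,"ax":0,"ay":0,"az":0},{"claw":-1,"dx":-0.98,"dy":0.2,"dz":0,"ax":0,"ay":0,"az":0},{"claw":-1,"dx":-0.98,"dy":0.2,"dz":0,"ax":0,"ay":0,"az":0},{"claw":-1,"dx":-0.98,"dy":0.2,"dz":0,"ax":0,"ay":0,"az":0},{"claw":-1,"dx":-0.98,"dy":0.2,"dz":0,"ax":0,"ay":0,"az":0},{"claw":-1,"dx":-0.98,"dy":0.2,"dz":0,"ax":0,"ay":0,"az":0},{"claw":-1,"dx":-0.98,"dy":0.2,"dz":0,"ax":0,"ay":0,"az":0}]'
python3 -m crank '[{"claw":-1,"dx":-0.95,"dy":0.15,"dz":0,"ax":0,"ay":0,"az":0},{"claw":-1,"dx":-0.95,"dy":0.15,"dz":0,"ax":0,"ay":0,"az":0},{"claw":-1,"dx":-0.95,"dy":0.15,"dz":0,"ax":0,"ay":0,"az":0},{"claw":-1,"dx":0,"dy":0,"dz":1,"ax":0,"ay":0,"az":0},{"claw":-1,"dx":0,"dy":0,"dz":1,"ax":0,"ay":0,"az":0},{"claw":-1,"dx":0,"dy":0,"dz":0.8,"ax":0,"ay":0,"az":0},{"claw":-1,"dx":0,"dy":0,"dz":0,"ax":0,"ay":0,"az":0}]'
python3 - <<'E'
from h import *
go([.590,-.2966,.064],-.4)
c=r.camera("side");u=proj(c,[.59,-.2966,.09]).astype(int);print(u)
i=c["color"][u[1]-90:u[1]+60,u[0]-90:u[0]+110,::-1];cv2.imwrite("pics/s1.png",cv2.resize(i,None,fx=4,fy=4))
E
```

```text
time: 3.53
ee_pos: [0.5768, -0.2113, 0.2334]
eef_rot: [0.709, 0.705, 0.0, -0.0]
ft_force: [0.4, 1.5, 0.1]
width: 0.0871
grip_force: 0.0
time: 4.12
ee_pos: [0.5872, -0.2941, 0.1441]
eef_rot: [0.71, 0.705, -0.002, -0.004]
ft_force: [-1.0, 1.1, -0.8]
width: 0.0872
grip_force: 0.0
shift/3cm now [-0.09  0.11  2.67] after turn [-0.08  0.09  2.67] turn/6deg [-0.07 -0.03  0.  ]
p [ 0.5872 -0.2941  0.1441] F [-1.   1.1 -0.8] w 0.08722404979739114 g 0.0 t 4.1167 q [-0.09  0.54  0.68  1.5  -0.35  1.23  0.63]
[331 209]
```

View pics/s1.png

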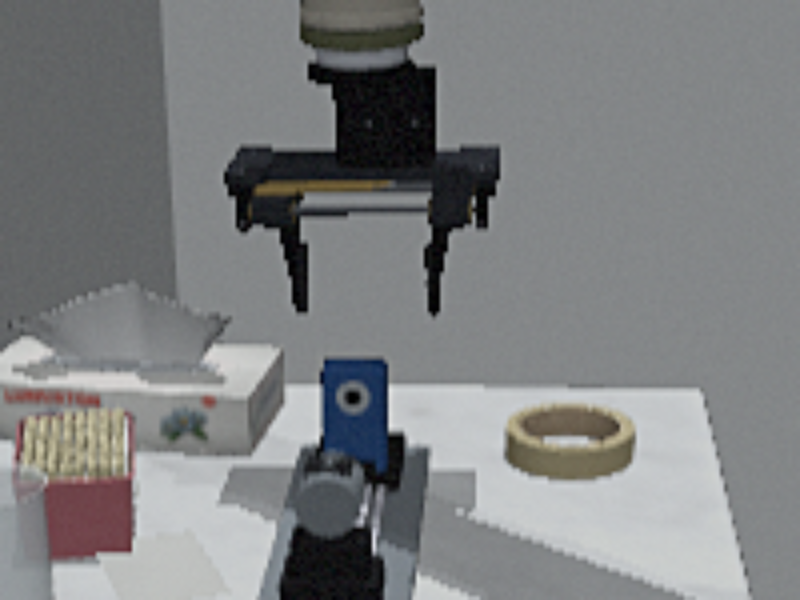

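The open fingers at (300,310) and (435,310) straddle the detector column at (355,370), and the tape at (570,440) is clear. I'll descend and grip the fin.

```bash
python3 -m crank '[{"claw":-1,"dx":-0.1,"dy":0.1,"dz":0.7,"ax":0,"ay":0,"az":0},{"claw":-1,"dx":0,"dy":0,"dz":0.7,"ax":0,"ay":0,"az":0},{"claw":-1,"dx":0,"dy":0,"dz":0.7,"ax":0,"ay":0,"az":0},{"claw":-1,"dx":0,"dy":0,"dz":0.5,"ax":0,"ay":0,"az":0},{"claw":-1,"dx":0,"dy":0,"dz":0,"ax":0,"ay":0,"az":0},{"claw":-1,"dx":0,"dy":0,"dz":0,"ax":0,"ay":0,"az":0}]'
python3 -m crank '[{"claw":1,"dx":0,"dy":0,"dz":0,"ax":0,"ay":0,"az":0},{"claw":1,"dx":0,"dy":0,"dz":0,"ax":0,"ay":0,"az":0},{"claw":1,"dx":0,"dy":0,"dz":0,"ax":0,"ay":0,"az":0},{"claw":1,"dx":0,"dy":0,"dz":0,"ax":0,"ay":0,"az":0},{"claw":1,"dx":0,"dy":0,"dz":0,"ax":0,"ay":0,"az":0},{"claw":1,"dx":0,"dy":0,"dz":0,"ax":0,"ay":0,"az":0},{"claw":1,"dx":0,"dy":0,"dz":0,"ax":0,"ay":0,"az":0},{"claw":1,"dx":0,"dy":0,"dz":0,"ax":0,"ay":0,"az":0}]' 30
```

```text
time: 4.67
ee_pos: [0.5929, -0.2987, 0.0724]
eef_rot: [0.709, 0.705, 0.0, 0.0]
ft_force: [0.6, -0.0, 1.1]
width: 0.0872
grip_force: 0.0
time: 5.33
ee_pos: [0.5925, -0.2986, 0.0715]
eef_rot: [0.71, 0.705, -0.0, -0.0]
ft_force: [0.4, -0.5, -0.4]
width: 0.0412
grip_force: 0.0
```

```bash
python3 -m crank '[{"claw":1,"dx":0,"dy":-0.06,"dz":0.2,"ax":0,"ay":0,"az":0},{"claw":1,"dx":0,"dy":0,"dz":0,"ax":0,"ay":0,"az":0},{"claw":1,"dx":0,"dy":0,"dz":0,"ax":0,"ay":0,"az":0},{"claw":1,"dx":0,"dy":0,"dz":0,"ax":0,"ay":0,"az":0},{"claw":1,"dx":0,"dy":0,"dz":0,"ax":0,"ay":0,"az":0},{"claw":1,"dx":0,"dy":0,"dz":0,"ax":0,"ay":0,"az":0},{"claw":1,"dx":0,"dy":0,"dz":0,"ax":0,"ay":0,"az":0},{"claw":1,"dx":0,"dy":0,"dz":0,"ax":0,"ay":0,"az":0}]' 30
```

```text
time: 6.0
ee_pos: [0.5929, -0.2978, 0.0653]
eef_rot: [0.709, 0.705, 0.001, 0.001]
ft_force: [9.2, -0.8, -7.9]
width: 0.0159
grip_force: 30.0
```

```bash
python3 -m crank '[{"claw":1,"dx":0.2,"dy":-0.06,"dz":0,"ax":0,"ay":0,"az":0},{"claw":1,"dx":0.2,"dy":0,"dz":0,"ax":0,"ay":0,"az":0},{"claw":1,"dx":0.2,"dy":0,"dz":0,"ax":0,"ay":0,"az":0},{"claw":1,"dx":0,"dy":0,"dz":0,"ax":0,"ay":0,"az":0}]' 30
python3 - <<'E'
from h import *
c=r.camera("top");cv2.imwrite("pics/z3.png",cv2.resize(c["color"][215:280,300:440,::-1],None,fx=5.7,fy=5.7,interpolation=cv2.INTER_CUBIC))
E
```

```text
time: 6.33
ee_pos: [0.5929, -0.2776, 0.0653]
eef_rot: [0.708, 0.706, 0.002, 0.002]
ft_force: [16.0, 2.0, -11.5]
width: 0.0156
grip_force: 30.1
```

View pics/z3.png

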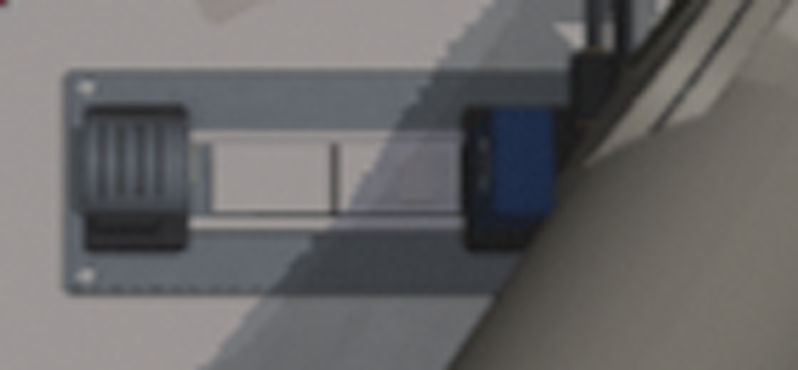

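The carriage front at x≈463 has reached the bar's right end. The bar's left end is at 208 and the lamp foot at 188, so about 8–9 mm remain. I'll also relax the sideways strain.

```bash
python3 -m crank '[{"claw":1,"dx":0.1,"dy":0.06,"dz":0.02,"ax":0,"ay":0,"az":0},{"claw":1,"dx":0.1,"dy":0.06,"dz":0.02,"ax":0,"ay":0,"az":0},{"claw":1,"dx":0,"dy":0,"dz":0,"ax":0,"ay":0,"az":0}]'
python3 -m crank '[{"claw":1,"dx":0.04,"dy":0,"dz":0.02,"ax":0,"ay":0,"az":0},{"claw":1,"dx":0,"dy":0,"dz":0,"ax":0,"ay":0,"az":0}]'
python3 -m crank '[{"claw":1,"dx":0.04,"dy":0,"dz":0.02,"ax":0,"ay":0,"az":0},{"claw":1,"dx":0,"dy":0,"dz":0,"ax":0,"ay":0,"az":0}]'
```

```text
time: 6.63
ee_pos: [0.593, -0.2748, 0.0652]
eef_rot: [0.709, 0.705, -0.0, 0.0]
ft_force: [-1.6, 0.3, 6.3]
width: 0.0163
grip_force: 30.0
time: 6.8
ee_pos: [0.593, -0.2746, 0.0652]
eef_rot: [0.71, 0.705, -0.0, 0.001]
ft_force: [-1.3, -2.1, 8.6]
width: 0.0158
grip_force: 30.0
time: 6.97
ee_pos: [0.593, -0.274, 0.0651]
eef_rot: [0.71, 0.704, -0.0, 0.001]
ft_force: [-3.8, -1.4, 13.3]
width: 0.0157
grip_force: 30.0
```

```bash
python3 -m crank '[{"claw":1,"dx":0.1,"dy":0,"dz":-0.04,"ax":0,"ay":0,"az":0},{"claw":1,"dx":0,"dy":0,"dz":0,"ax":0,"ay":0,"az":0}]'
python3 -m crank '[{"claw":1,"dx":0.05,"dy":0,"dz":0,"ax":0,"ay":0,"az":0},{"claw":1,"dx":0,"dy":0,"dz":0,"ax":0,"ay":0,"az":0}]'
python3 -m crank '[{"claw":1,"dx":0.05,"dy":0,"dz":0,"ax":0,"ay":0,"az":0},{"claw":1,"dx":0,"dy":0,"dz":0,"ax":0,"ay":0,"az":0}]'
```

```text
time: 7.13
ee_pos: [0.593, -0.2695, 0.0652]
eef_rot: [0.71, 0.705, 0.0, 0.001]
ft_force: [-0.5, -1.1, 6.2]
width: 0.0159
grip_force: 30.0
time: 7.3
ee_pos: [0.593, -0.2682, 0.0652]
eef_rot: [0.71, 0.705, 0.0, 0.001]
ft_force: [-1.3, -1.7, 6.7]
width: 0.0162
grip_force: 30.0
time: 7.47
ee_pos: [0.593, -0.2667, 0.0652]
eef_rot: [0.71, 0.705, 0.0, 0.001]
ft_force: [-0.9, -1.2, 7.3]
width: 0.0161
grip_force: 30.0
```

```bash
for i in 1; do python3 -m crank '[{"claw":1,"dx":0.06,"dy":0,"dz":0,"ax":0,"ay":0,"az":0},{"claw":1,"dx":0,"dy":0,"dz":0,"ax":0,"ay":0,"az":0}]'
python3 -m crank '[{"claw":1,"dx":0.06,"dy":0,"dz":0,"ax":0,"ay":0,"az":0},{"claw":1,"dx":0,"dy":0,"dz":0,"ax":0,"ay":0,"az":0}]'; done
python3 - <<'E'
from h import *
c=r.camera("top");i=c["color"][215:280,300:385]
p=(300+335/5.7,215+178/5.7)
g=c["color"][240:254].mean(2).mean(0)[345:375];print(g.astype(int))
k=345+np.argmin(g);print(k,cast(c,(k,246),.034),"target y -.144")
g=c["color"][242:252].mean(2).mean(0)[328:345];print(g.astype(int))
E
```

```text
time: 7.63
ee_pos: [0.593, -0.2657, 0.0652]
eef_rot: [0.71, 0.705, -0.0, 0.001]
ft_force: [0.4, -4.2, 3.9]
width: 0.0155
grip_force: 30.0
time: 7.8
ee_pos: [0.593, -0.2657, 0.0652]
eef_rot: [0.71, 0.704, -0.001, 0.002]
ft_force: [2.8, -11.4, 0.8]
width: 0.0156
grip_force: 30.0
[145 145 144 145 145 145 144 144 142 107  93 125 131 127 121 117 113 109
 107 105 104 104 103 102 101 101 101 100 100 100]
355 [ 0.59077443 -0.14404338  0.034     ] target y -.144
[ 75  88  88  88  82 121 149 150 150 150 150 150 150 150 150 150 150]
```

The carriage has stopped with about 11 N of push, and the bar line sits at y=-0.144, the mid-gap. I'll hold, then release and rise.

```bash
python3 -m crank '[{"claw":1,"dx":0,"dy":0,"dz":0,"ax":0,"ay":0,"az":0},{"claw":1,"dx":0,"dy":0,"dz":0,"ax":0,"ay":0,"az":0},{"claw":1,"dx":0,"dy":0,"dz":0,"ax":0,"ay":0,"az":0},{"claw":1,"dx":0,"dy":0,"dz":0,"ax":0,"ay":0,"az":0},{"claw":1,"dx":-0.04,"dy":0,"dz":0,"ax":0,"ay":0,"az":0}]'
python3 -m crank '[{"claw":-1,"dx":0,"dy":0,"dz":0,"ax":0,"ay":0,"az":0},{"claw":-1,"dx":0,"dy":0,"dz":0,"ax":0,"ay":0,"az":0},{"claw":-1,"dx":0,"dy":0,"dz":0,"ax":0,"ay":0,"az":0},{"claw":-1,"dx":0,"dy":0,"dz":0,"ax":0,"ay":0,"az":0},{"claw":-1,"dx":0,"dy":0,"dz":-0.5,"ax":0,"ay":0,"az":0},{"claw":-1,"dx":0,"dy":0,"dz":-1,"ax":0,"ay":0,"az":0},{"claw":-1,"dx":0,"dy":0,"dz":-1,"ax":0,"ay":0,"az":0},{"claw":-1,"dx":0,"dy":0,"dz":-1,"ax":0,"ay":0,"az":0}]' 20
python3 - <<'E'
from h import *
go([.4961,.238,.16],13.4)
E
```

```text
time: 8.27
ee_pos: [0.593, -0.2657, 0.0652]
eef_rot: [0.71, 0.704, -0.0, 0.001]
ft_force: [-0.3, -2.1, 5.7]
width: 0.016
grip_force: 30.0
time: 8.93
ee_pos: [0.5924, -0.2633, 0.1701]
eef_rot: [0.709, 0.705, -0.0, -0.001]
ft_force: [1.0, 0.1, 0.8]
width: 0.0609
grip_force: 0.0
shift/3cm now [16.69 -3.32  0.35] after turn [17.    0.75  0.34] turn/6deg [-0.01 -0.01 -2.3 ]
p [ 0.5924 -0.2633  0.1701] F [1.  0.1 0.8] w 0.06089585493599036 g 0.0 t 8.9333 q [-0.16  0.49  0.69  1.51 -0.32  1.26  0.57]
```

```bash
python3 -m crank '[{"claw":-1,"dx":0,"dy":0,"dz":-0.3,"ax":0,"ay":0,"az":-1},{"claw":-1,"dx":0,"dy":0,"dz":0,"ax":0,"ay":0,"az":-1},{"claw":-1,"dx":0,"dy":0,"dz":0,"ax":0,"ay":0,"az":-0.3},{"claw":-1,"dx":0.95,"dy":0,"dz":0,"ax":0,"ay":0,"az":0},{"claw":-1,"dx":0.95,"dy":0,"dz":0,"ax":0,"ay":0,"az":0},{"claw":-1,"dx":0.95,"dy":0,"dz":0,"ax":0,"ay":0,"az":0},{"claw":-1,"dx":0.95,"dy":0,"dz":0,"ax":0,"ay":0,"az":0},{"claw":-1,"dx":0.95,"dy":0,"dz":0,"ax":0,"ay":0,"az":0}]'
python3 -m crank '[{"claw":-1,"dx":0.95,"dy":0.1,"dz":0,"ax":0,"ay":0,"az":0},{"claw":-1,"dx":0.95,"dy":0.1,"dz":0,"ax":0,"ay":0,"az":0},{"claw":-1,"dx":0.95,"dy":0.1,"dz":0,"ax":0,"ay":0,"az":0},{"claw":-1,"dx":0.95,"dy":0.1,"dz":0,"ax":0,"ay":0,"az":0},{"claw":-1,"dx":0.95,"dy":0.1,"dz":0,"ax":0,"ay":0,"az":0},{"claw":-1,"dx":0.95,"dy":0.1,"dz":0,"ax":0,"ay":0,"az":0},{"claw":-1,"dx":0.95,"dy":0.1,"dz":0,"ax":0,"ay":0,"az":0},{"claw":-1,"dx":0.95,"dy":0,"dz":0,"ax":0,"ay":0,"az":0}]'
python3 -m crank '[{"claw":-1,"dx":0.95,"dy":0,"dz":0,"ax":0,"ay":0,"az":0},{"claw":-1,"dx":0.95,"dy":0,"dz":0,"ax":0,"ay":0,"az":0},{"claw":-1,"dx":0.95,"dy":0,"dz":0,"ax":0,"ay":0,"az":0},{"claw":-1,"dx":0.5,"dy":0,"dz":0,"ax":0,"ay":0,"az":0},{"claw":-1,"dx":0,"dy":0,"dz":0,"ax":0,"ay":0,"az":0},{"claw":-1,"dx":0,"dy":0,"dz":0,"ax":0,"ay":0,"az":0}]'
python3 - <<'E'
from h import *
go([.498,.238,.16],13.4)
c=r.camera("side")
for n,lo,hi,b in [("amber",(8,130,80),(22,255,255),(335,300,385,360)),("green",(45,100,40),(85,255,255),(335,290,370,340)),("blue",(105,120,60),(130,255,255),(335,280,370,330))]:
    p,s=cen(mask(c,lo,hi,b)); print(n,p.round(1),s)
print(proj(c,[.498,.238,.031]),proj(c,[.4961,.238,.056]))
c=r.camera("top")
b=c["R"]; 
i=c["color"][235:325,150:270,::-1];cv2.imwrite("pics/z4.png",cv2.resize(i,None,fx=6,fy=6))
c=r.camera("side");cv2.imwrite("pics/s2.png",cv2.resize(c["color"][220:370,280:480,::-1],None,fx=4,fy=4))
E
```

```text
time: 9.6
ee_pos: [0.5591, -0.1236, 0.1781]
eef_rot: [0.62, 0.785, 0.0, -0.0]
ft_force: [1.3, 1.1, -0.2]
width: 0.087
grip_force: 0.0
time: 10.27
ee_pos: [0.5268, 0.1032, 0.1783]
eef_rot: [0.62, 0.785, 0.0, -0.0]
ft_force: [0.2, -0.3, -0.5]
width: 0.0872
grip_force: 0.0
time: 10.77
ee_pos: [0.5035, 0.1999, 0.1781]
eef_rot: [0.619, 0.785, -0.0, -0.0]
ft_force: [1.2, -0.8, -0.3]
width: 0.0871
grip_force: 0.0
shift/3cm now [1.28 0.12 0.6 ] after turn [1.28 0.12 0.6 ] turn/6deg [-0.01  0.    0.02]
p [0.5035 0.1999 0.1781] F [ 1.2 -0.8 -0.3] w 0.0870596820718356 g 0.0 t 10.7667 q [-0.84  0.19  0.43  1.78 -0.08  1.19 -0.15]
amber [358.8 332.2] [354, 321, 9, 24, 164]
green [352.4 314.1] [349, 305, 8, 22, 124]
blue [347.1 298.7] [344, 290, 7, 21, 97]
[356.86571652 333.63093194] [357.9397936  322.96418054]
```

View pics/s2.png

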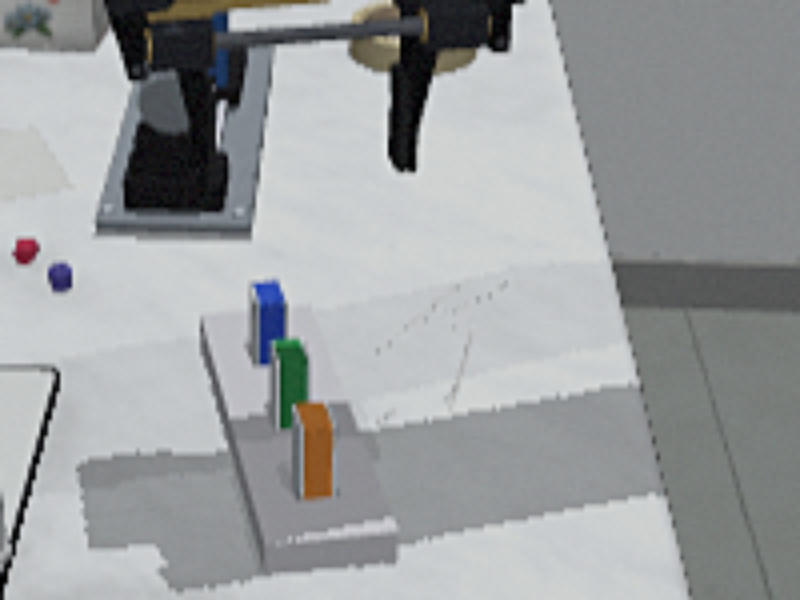

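The fingers hang open beyond the amber cell, which is at (315,450) in the crop. Both views agree on its position to about 3 mm, so I'll move over it and descend.

```bash
python3 -m crank '[{"claw":-1,"dx":0.64,"dy":0.03,"dz":0.3,"ax":0,"ay":0,"az":0},{"claw":-1,"dx":0.64,"dy":0.03,"dz":0.5,"ax":0,"ay":0,"az":0},{"claw":-1,"dx":0,"dy":0,"dz":0.8,"ax":0,"ay":0,"az":0},{"claw":-1,"dx":0,"dy":0,"dz":0,"ax":0,"ay":0,"az":0},{"claw":-1,"dx":0,"dy":0,"dz":0,"ax":0,"ay":0,"az":0}]'
python3 -c "
from h import *
go([.4955,.238,.035],13.4)"
```

```text
time: 11.33
ee_pos: [0.4966, 0.2353, 0.1298]
eef_rot: [0.62, 0.784, -0.001, -0.0]
ft_force: [0.7, 0.2, 0.3]
width: 0.0871
grip_force: 0.0
shift/3cm now [ 0.1  -0.01  3.16] after turn [ 0.1  -0.02  3.16] turn/6deg [-0.02  0.01 -0.01]
p [0.4966 0.2353 0.1298] F [0.7 0.2 0.3] w 0.08709907834986025 g 0.0 t 11.3333 q [-0.87  0.26  0.4   1.81 -0.11  1.1  -0.2 ]
```

```bash
python3 -m crank '[{"claw":-1,"dx":0.1,"dy":0,"dz":0.6,"ax":0,"ay":0,"az":0},{"claw":-1,"dx":0,"dy":0,"dz":0.8,"ax":0,"ay":0,"az":0},{"claw":-1,"dx":0,"dy":0,"dz":0.8,"ax":0,"ay":0,"az":0},{"claw":-1,"dx":0,"dy":0,"dz":0.6,"ax":0,"ay":0,"az":0},{"claw":-1,"dx":0,"dy":0,"dz":0.3,"ax":0,"ay":0,"az":0},{"claw":-1,"dx":0,"dy":0,"dz":0,"ax":0,"ay":0,"az":0},{"claw":-1,"dx":0,"dy":0,"dz":0,"ax":0,"ay":0,"az":0}]'
python3 - <<'E'
from h import *
go([.4955,.238,.035],13.4)
c=r.camera("side");cv2.imwrite("pics/s3.png",cv2.resize(c["color"][270:370,300:420,::-1],None,fx=6,fy=6,interpolation=cv2.INTER_CUBIC))
E
```

```text
time: 11.92
ee_pos: [0.4971, 0.2395, 0.0386]
eef_rot: [0.62, 0.784, 0.0, 0.0]
ft_force: [-0.9, 0.5, 0.7]
width: 0.0869
grip_force: 0.0
shift/3cm now [-0.04 -0.06  0.12] after turn [-0.04 -0.06  0.12] turn/6deg [ 0.01 -0.   -0.01]
p [0.4971 0.2395 0.0386] F [-0.9  0.5  0.7] w 0.08694152694982936 g 0.0 t 11.9167 q [-0.85  0.38  0.37  1.88 -0.17  0.92 -0.16]
```

View pics/s3.png

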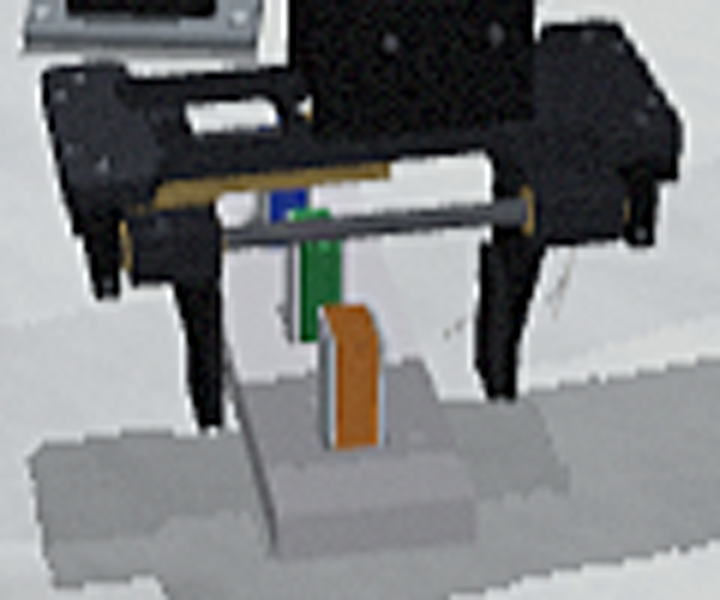

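The amber cell at x≈352 is centred between the inner fingers at 222 and 485. I'll close on it.

```bash
python3 -m crank '[{"claw":1,"dx":-0.04,"dy":0,"dz":0.1,"ax":0,"ay":0,"az":0},{"claw":1,"dx":0,"dy":0,"dz":0,"ax":0,"ay":0,"az":0},{"claw":1,"dx":0,"dy":0,"dz":0,"ax":0,"ay":0,"az":0},{"claw":1,"dx":0,"dy":0,"dz":0,"ax":0,"ay":0,"az":0},{"claw":1,"dx":0,"dy":0,"dz":0,"ax":0,"ay":0,"az":0},{"claw":1,"dx":0,"dy":0,"dz":0,"ax":0,"ay":0,"az":0},{"claw":1,"dx":0,"dy":0,"dz":0,"ax":0,"ay":0,"az":0},{"claw":1,"dx":0,"dy":0,"dz":0,"ax":0,"ay":0,"az":0}]' 15
python3 -m crank '[{"claw":1,"dx":0,"dy":0,"dz":0,"ax":0,"ay":0,"az":0},{"claw":1,"dx":0,"dy":0,"dz":0,"ax":0,"ay":0,"az":0},{"claw":1,"dx":0,"dy":0,"dz":0,"ax":0,"ay":0,"az":0},{"claw":1,"dx":0,"dy":0,"dz":0,"ax":0,"ay":0,"az":0},{"claw":1,"dx":0,"dy":0,"dz":0,"ax":0,"ay":0,"az":0},{"claw":1,"dx":0,"dy":0,"dz":0,"ax":0,"ay":0,"az":0},{"claw":1,"dx":0,"dy":0,"dz":0,"ax":0,"ay":0,"az":0}]'
```

```text
time: 12.63
ee_pos: [0.4964, 0.2388, 0.0344]
eef_rot: [0.62, 0.785, 0.0, -0.0]
ft_force: [0.2, -0.1, 0.0]
width: 0.0418
grip_force: 0.0
time: 13.22
ee_pos: [0.4966, 0.2388, 0.0344]
eef_rot: [0.62, 0.785, 0.0, 0.0]
ft_force: [0.9, -0.2, -0.1]
width: 0.0175
grip_force: 15.0
```

```bash
python3 -m crank '[{"claw":1,"dx":0,"dy":0,"dz":-0.3,"ax":0,"ay":0,"az":0},{"claw":1,"dx":0,"dy":0,"dz":-0.5,"ax":0,"ay":0,"az":0},{"claw":1,"dx":0,"dy":0,"dz":-0.7,"ax":0,"ay":0,"az":0},{"claw":1,"dx":0,"dy":0,"dz":-0.8,"ax":0,"ay":0,"az":0},{"claw":1,"dx":0,"dy":0,"dz":-0.8,"ax":0,"ay":0,"az":0},{"claw":1,"dx":0,"dy":0,"dz":-0.8,"ax":0,"ay":0,"az":0},{"claw":1,"dx":0,"dy":0,"dz":-0.5,"ax":0,"ay":0,"az":0},{"claw":1,"dx":0,"dy":0,"dz":-0.2,"ax":0,"ay":0,"az":0}]'
python3 -m crank '[{"claw":1,"dx":0,"dy":0,"dz":-0.1,"ax":0,"ay":0,"az":0.5},{"claw":1,"dx":0,"dy":0,"dz":0,"ax":0,"ay":0,"az":0.7},{"claw":1,"dx":0,"dy":0,"dz":0,"ax":0,"ay":0,"az":0.7},{"claw":1,"dx":0,"dy":0,"dz":0,"ax":0,"ay":0,"az":0.4},{"claw":1,"dx":0,"dy":0,"dz":0,"ax":0,"ay":0,"az":0}]'
python3 -c "
from h import *
go([.5932,-.144,.165],-.4)"
```

```text
time: 13.88
ee_pos: [0.4971, 0.2391, 0.1749]
eef_rot: [0.62, 0.785, 0.002, 0.0]
ft_force: [0.3, -0.1, 0.0]
width: 0.0177
grip_force: 15.0
time: 14.3
ee_pos: [0.4959, 0.2385, 0.1745]
eef_rot: [0.71, 0.704, -0.001, -0.0]
ft_force: [-0.1, 0.6, -0.6]
width: 0.0177
grip_force: 15.0
shift/3cm now [-12.72   3.36   0.32] after turn [-12.73   3.33   0.32] turn/6deg [-0.01  0.01 -0.02]
p [0.4959 0.2385 0.1745] F [-0.1  0.6 -0.6] w 0.01771605692019097 g 15.00051892362535 t 14.3 q [-0.91  0.21  0.43  1.76 -0.1   1.19 -0.46]
```

```bash
python3 -m crank '[{"claw":1,"dx":-0.4,"dy":0.2,"dz":0,"ax":0,"ay":0,"az":0},{"claw":1,"dx":-0.8,"dy":0.2,"dz":0,"ax":0,"ay":0,"az":0},{"claw":1,"dx":-0.8,"dy":0.2,"dz":0,"ax":0,"ay":0,"az":0},{"claw":1,"dx":-0.8,"dy":0.2,"dz":0,"ax":0,"ay":0,"az":0},{"claw":1,"dx":-0.8,"dy":0.2,"dz":0,"ax":0,"ay":0,"az":0},{"claw":1,"dx":-0.8,"dy":0.2,"dz":0,"ax":0,"ay":0,"az":0},{"claw":1,"dx":-0.8,"dy":0.2,"dz":0,"ax":0,"ay":0,"az":0},{"claw":1,"dx":-0.8,"dy":0.2,"dz":0,"ax":0,"ay":0,"az":0}]'
python3 -m crank '[{"claw":1,"dx":-0.8,"dy":0.2,"dz":0,"ax":0,"ay":0,"az":0},{"claw":1,"dx":-0.8,"dy":0.2,"dz":0,"ax":0,"ay":0,"az":0},{"claw":1,"dx":-0.8,"dy":0.2,"dz":0,"ax":0,"ay":0,"az":0},{"claw":1,"dx":-0.8,"dy":0.2,"dz":0,"ax":0,"ay":0,"az":0},{"claw":1,"dx":-0.8,"dy":0.2,"dz":0,"ax":0,"ay":0,"az":0},{"claw":1,"dx":-0.8,"dy":0.2,"dz":0,"ax":0,"ay":0,"az":0},{"claw":1,"dx":-0.8,"dy":0.2,"dz":0,"ax":0,"ay":0,"az":0},{"claw":1,"dx":-0.6,"dy":0.2,"dz":0,"ax":0,"ay":0,"az":0}]'
python3 -m crank '[{"claw":1,"dx":-0.4,"dy":0.1,"dz":0,"ax":0,"ay":0,"az":0},{"claw":1,"dx":0,"dy":0,"dz":0,"ax":0,"ay":0,"az":0},{"claw":1,"dx":0,"dy":0,"dz":0,"ax":0,"ay":0,"az":0}]'
python3 -c "
from h import *
go([.5932,-.144,.0934],-.4)"
```

```text
time: 14.97
ee_pos: [0.5429, 0.0572, 0.1748]
eef_rot: [0.709, 0.705, -0.0, -0.0]
ft_force: [0.1, -0.1, -0.2]
width: 0.0182
grip_force: 15.0
time: 15.63
ee_pos: [0.5894, -0.1302, 0.1747]
eef_rot: [0.709, 0.705, -0.001, -0.0]
ft_force: [1.5, -0.9, -1.1]
width: 0.0174
grip_force: 15.0
time: 15.88
ee_pos: [0.5925, -0.1398, 0.1748]
eef_rot: [0.71, 0.705, -0.0, -0.0]
ft_force: [0.1, 0.3, -0.4]
width: 0.0178
grip_force: 15.0
shift/3cm now [-0.14  0.03  2.71] after turn [-0.14  0.02  2.71] turn/6deg [-0.01 -0.    0.  ]
p [ 0.5925 -0.1398  0.1748] F [ 0.1  0.3 -0.4] w 0.017838036315236266 g 14.999810568988323 t 15.8833 q [-0.35  0.38  0.64  1.61 -0.24  1.23  0.33]
```

```bash
python3 -m crank '[{"claw":1,"dx":-0.14,"dy":0.02,"dz":0.3,"ax":0,"ay":0,"az":0},{"claw":1,"dx":0,"dy":0,"dz":0.5,"ax":0,"ay":0,"az":0},{"claw":1,"dx":0,"dy":0,"dz":0.6,"ax":0,"ay":0,"az":0},{"claw":1,"dx":0,"dy":0,"dz":0.6,"ax":0,"ay":0,"az":0},{"claw":1,"dx":0,"dy":0,"dz":0.5,"ax":0,"ay":0,"az":0},{"claw":1,"dx":0,"dy":0,"dz":0.2,"ax":0,"ay":0,"az":0},{"claw":1,"dx":0,"dy":0,"dz":0,"ax":0,"ay":0,"az":0},{"claw":1,"dx":0,"dy":0,"dz":0,"ax":0,"ay":0,"az":0}]'
python3 - <<'E'
from h import *
go([.5932,-.144,.0934],-.4)
c=r.camera("side");u=proj(c,[.5932,-.144,.09]).astype(int);print(u)
h=cv2.cvtColor(c["color"],cv2.COLOR_RGB2HSV)
p,s=cen(mask(c,(8,130,60),(22,255,255),(u[0]-25,u[1]-25,u[0]+25,u[1]+25)));print(p,s)
p,s=cen(mask(c,(105,120,40),(125,255,255),(u[0]-30,u[1]-40,u[0]+30,u[1]+25)));print(p,s)
i=c["color"][u[1]-60:u[1]+50,u[0]-70:u[0]+70,::-1];cv2.imwrite("pics/s4.png",cv2.resize(i,None,fx=5.4,fy=5.4,interpolation=cv2.INTER_CUBIC))
E
```

```text
time: 16.55
ee_pos: [0.5935, -0.1435, 0.0945]
eef_rot: [0.709, 0.705, 0.0, -0.0]
ft_force: [0.8, 0.2, -0.2]
width: 0.0179
grip_force: 15.0
shift/3cm now [-0.02 -0.01  0.04] after turn [-0.02 -0.01  0.04] turn/6deg [-0.   -0.    0.01]
p [ 0.5935 -0.1435  0.0945] F [ 0.8  0.2 -0.2] w 0.01788051709674601 g 14.999706745147705 t 16.55 q [-0.32  0.47  0.61  1.69 -0.3   1.08  0.38]
[325 229]
[325.52380952 225.61904762] [323, 220, 6, 13, 63]
[334.50485437 228.98058252] [331, 214, 6, 28, 103]
```

View pics/s4.png

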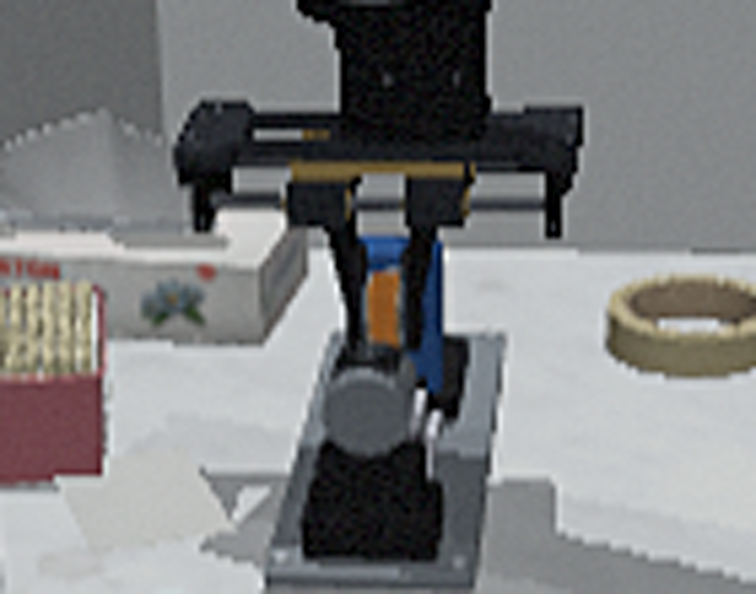

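The upright amber cell at (384,305) lies midway between the lamp, centred at about 369, and the blue head, centred at about 401, as it should for a centred cell. I'll hold still and hand it in.

```bash
python3 -m crank '[{"claw":1,"dx":0,"dy":0,"dz":0,"ax":0,"ay":0,"az":0},{"claw":1,"dx":0,"dy":0,"dz":0,"ax":0,"ay":0,"az":0},{"claw":1,"dx":0,"dy":0,"dz":0,"ax":0,"ay":0,"az":0},{"claw":1,"dx":0,"dy":0,"dz":0,"ax":0,"ay":0,"az":0}]'
python3 -c "
from bench import r
print(r.close_job())"
```

```text
time: 16.93
ee_pos: [0.5936, -0.1441, 0.0947]
eef_rot: [0.71, 0.705, 0.0, 0.0]
ft_force: [-0.2, -1.0, -1.0]
width: 0.0181
grip_force: 15.0
the job is handed in; nothing more can be done
None
```

I handed the job in at 16.9 s: the carriage was slid up until the bar was clamped against the lamp, and the arm is holding the amber cell by its frosted sides at mid-beam; no verdict came back.

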